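# Switch off the shaker and tip the samples into the tray's pouring corner

## Robot

A 7-joint arm with a two-finger parallel gripper is mounted at the origin on the work surface. World frame = base frame: x ahead of the robot, y to its left, z up, the work surface at z = 0. Lengths are in m, angles in degrees, forces in N, time in s.
With the tool pointing down it reaches from about 0.375 to 0.925 m from the base axis. Payload 3.1 kg.
Tool frame: the origin (TCP) lies midway between the tips of the shut fingers; the grasp point (between the pads) lies 19 mm behind it (r.grip_point_offset is the distance from the TCP to the grasp point, in m); z points along the fingers, y is the line along which they close (so a half turn about z gives the same grasp; the last joint's range is limited). The gripper opens to 85 mm and grips with 20 to 120 N. Pads are 22 mm wide; open, the fingers measure 114 mm over their backs; the gripper's body (76 mm by 85 mm) begins 54 mm behind the grasp point. The pads swing forward as they close: fully open they stand 13 mm farther back than shut.
Start: joints at [60.917, 21.939, 2.515, 91.553, -1.026, 66.532, -2.859], TCP at [0.259, -0.596, 0.231] pointing down, gripper open.
Joint ranges: [-149.38, 149.38], [-23.57, 123.04], [-84.95, 90], [0, 143.3], [-89.99, 269.99], [3.08, 112.72], [-163.45, 163.45]. Speed limits (degrees/s): [159.86, 159.86, 180, 180, 180, 180, 180].

## Interface

Orientations are given as a 3x3 rotation matrix whose columns are the frame's x, y, z axes.
In Python, from station import r gives the robot as it stands.
- The arm moves only by the tool servo_tool, never from a script. Its argument "rows" is one flat list of numbers, 5 for each row, row after row: the opening, from -1 (shut) to 1 (fully open), then the shift along the tool's x, y, z in m, then the turn about the tool's z in rad. A call has 1 to 5 rows; each row shifts and turns the commanded pose from where the row before left it, along the tool's axes as they then stand; what a row does not reach is not made up. A row lasts 1/8 s, in which the tool goes at most 62.5 mm and 10.7 degrees, less where a joint would pass 70% of its speed; a pose out of reach is approached as far as the arm can. A call with a gripper value outside its range is refused whole. The fingers move at their own pace and stop on an object; "force" is the grip in N (left out, the last holds). Time passes only in rows, so rows that do not move let the fingers close. It gives the time, the measured TCP pose, the force, the opening and the grip force at its end, in the units of the state.
- r.observe(): the state, without advancing time (a new reading comes with each control period).
- r.snapshot(name): name is "scene" or "top" or "wrist"; returns (picture, depth): 480x640x3 uint8, red, green, blue; 480x640 float32, m along the optical axis (not along the pixel's ray), 0 where there is no reading.
- r.camera_info(name): a dict with "fx", "fy", "cx", "cy" (pixels), "cam_to_world" (4x4, takes a point from camera to world coordinates). Camera axes: x right, y down, z forward; pixel columns grow to the right and rows downward; lengths in m; the calibration is good to about 2 mm. The wrist camera is an equidistant fisheye: a pixel r from the principal point sees the ray r / f radians off the axis. A picture is of the moment at which its call begins: read the wrist's pose just before it. camera_info takes no time and is no camera call; for the wrist camera it gives the pose at the moment of the call.
- r.sign_off(): hands the job in; it is judged then, once.
Trained networks look in the newest picture that a camera, given by its name, has taken for a name from the list of things; names that differ only in an ending like _2 or _b are one class to them, and where a whole thing is asked for, a point or a joint stands for the part that bears it (a point fixed in the world has none). Each returns a list of dicts, best first, with "p" (0 to 1); they miss things now and then, are a little off and sometimes report something else, mostly with a low value. They report only what shows in the picture. A call takes as long as a camera call.
- r.trace(target, camera): "mask" (480x640 bool, what is visible of it).
- r.pinpoint(target, camera): "xyz" ([x, y, z] in m, in the coordinates of the camera as it stood for that picture, good to about 4 mm: a listed point, or the origin of a listed thing).
The state is a dict: "time_s": time; "joint_pos": joint angles; "dq": joint speeds; "joint_torque": joint torques, N m; "tcp_pos": TCP position; "tcp_rot": TCP orientation; "force": force on the tool from outside, world axes, zero at the start; "torque": the same for the moment, N m; "finger_gap": opening from 0.0 (shut) to 1.0 (fully open); "grasp_force": force on a finger pad.
Only numpy, scipy, OpenCV 4.12 (cv2) and the standard library are available. Lean on these libraries where they do the work, as an engineer would, in place of code of your own. Each camera call takes 0.05 s, during which the arm holds its last target. There are 200 camera calls.

## Task

The orbital shaker has finished rinsing the density samples: turn its selector knob to the off mark (the long broad bar on the dial), and only then lift the off-white carrier tray off the platform by its handle. Tip the tray so that all four metal samples slide together into the corner that has the pouring lip, spilling none and leaving the other things on the bench alone, and finish while holding it like that: tilted well over, still, and clear of the shaker and bench.

Things in the scene. Friction and masses are not known exactly. Their poses are not given: they have to be found in the camera images.
- shaker: orbital shaker, fixed: white housing 280 (its x) x 460 (its y) mm, deck 65 mm above the bench. Origin under the housing's centre, z up. At y = +95 mm a 255 x 255 mm platform, top 85 mm above the bench, carries the tray; the right of the deck carries the selector knob (at x = -60, y = -165 mm) and, behind it, a low dish.
- selector (a joint): the selector knob's angle, rad, growing clockwise seen from above. Four sprung detents, each with a dark mark on the dial: short thin ticks at 0, 0.7 and 2.1, and the long broad bar at 1.4, which is OFF. It starts at one of the first two, or between them. Let go near a detent it drops in by itself; turning takes up to about 0.13 N m. Stops at 0 and 2.15.
- selector_grip (a point): point on the knob's vertical axis at the height to grip it (102 mm above the bench, 7 mm below its top). The black knob is a disc of 44 mm diameter with an upright bar across it, 42 mm long, 14 mm thick, standing 30 mm above the disc. This point turns with the knob: its x axis lies along the bar and its -x end carries the white pointer line, which points to the mark that is set.
- tray: loose off-white plastic tray, 198 (its x) x 138 (y) mm, walls 50 high, walls and floor 4 thick, 0.25 to 0.45 kg. Origin: centre of its underside, z up; any yaw. Posts on its short walls carry a handle bar along its x. Smooth inside: samples slide from about 10 degrees of tilt, along a wall only from about 20; 35 degrees with the corner lowest gathers them.
- handle (a point): centre of the tray's handle bar, 116 mm above the tray's underside; the bar is 198 mm long (along x), 14 mm wide (y) and 18 mm tall. Axes as the tray's.
- pour_corner (a point): inner corner of the tray's floor under the pouring lip (at +95, +65 mm in the tray's x, y and 4 mm above its underside). The lip is a small flat tab, 34 mm wide, sticking out diagonally at the rim of this corner alone.
- sample1: density sample in the tray: bare metal cylinder, 24 mm diameter, 22 mm tall, standing; origin at the centre of its underside.
- sample2: density sample in the tray: bare metal cylinder, 24 mm diameter, 18 mm tall, standing; origin at the centre of its underside.
- sample3: density sample in the tray: bare metal cylinder, 25 mm diameter, 20 mm tall, standing; origin at the centre of its underside.
- sample4: density sample in the tray: bare metal block 22 x 22 x 20 mm; origin at the centre of its underside.
- dish: low glass dish, 64 mm wide, 16 mm tall, on the shaker's deck behind the knob; bystander.
- beaker: glass beaker, 72 mm wide, 95 mm tall, left of the shaker; bystander.
- reagent: reagent bottle, 56 mm wide, 120 mm tall, right of the shaker; bystander.
- tuberack: steel test-tube rack 70 x 220 x 73 mm with tubes up to 119 mm, left of the shaker; bystander.
- forceps: steel forceps, 126 mm long, lying right of the shaker; bystander.
- jar: glass jar with lid, 60 mm wide, 75 mm tall, left of the shaker; bystander.

How it is judged (in metres and radians):
On the way, in this order (a step that is already met when the one before it is completed fails the run):
1. the selector is turned to off while the tray still stands on the platform (value of joint selector between 1.2 and 1.6 rad and z of tray in the frame of shaker below 0.095 m), for 0.2 s.
2. the tray is lifted off the platform (z of tray in the frame of shaker above 0.11 m and contact force between tray and shaker below 0.1 N), for 0.2 s.
At the end, for the whole second after the job is handed in: Selector at off (1.4 within 0.2 rad); the gripper holds the tray still (under 50 mm/s), tilted 17 to 57 degrees, touching neither shaker nor bystanders, its pouring corner over 20 mm above the bench; each sample within 100 mm of the inner pouring corner (value of joint selector between 1.2 and 1.6 rad and contact force between the fingers and tray above 2 N and contact force between tray and shaker below 0.1 N and height (world z) of pour_corner above 0.02 m and angle between tray's own z axis and vertical between 0.3 and 1 rad and linear speed of tray below 0.05 m/s and distance between each of sample1, sample2, sample3, sample4 and pour_corner below 0.1 m and contact force between tray and dish below 0.1 N and contact force between tray and beaker below 0.1 N and contact force between tray and reagent below 0.1 N and contact force between tray and tuberack below 0.1 N and contact force between tray and forceps below 0.1 N and contact force between tray and jar below 0.1 N); the arm keeps its last pose, push and grip.
It fails at once if the tray is lifted off while the selector is not at off (z of tray in the frame of shaker above 0.105 m and not (value of joint selector between 1.2 and 1.6 rad)).
It fails at once if a sample leaves the tray (z of any of sample1, sample2, sample3, sample4 in the frame of tray above 0.06 m or distance between any of sample1, sample2, sample3, sample4 and tray above 0.15 m).
It fails at once if a bystander is shifted more than 30 mm (distance of any of dish, beaker, reagent, tuberack, forceps, jar from where it was at the start of the episode above 0.03 m).
It also fails if it takes over 48 s, if anything falls off the work surface, if the arm or the gripper's body presses on something with over 40 N, if the wrist force passes 120 N, or if a joint passes its speed limit or range.

## Working session

There is one attempt and no reset: what is moved stays moved. The work goes in short steps, Python scripts to look and compute and a tool call to move; the robot and the scene stay as the last step left them, time stands still between calls to the robot, and variables do not carry over. Pictures are saved under pics/ and viewed, at most 10 in all, crops included, and the job is handed in when it is done.

Besides the shell and the picture viewer there is one more tool, called after "Request:" as name(argument=value, ...), one argument or row to a line, values as JSON. servo_tool: Moves the arm, as the interface text tells. Its arguments: {"type":"object","properties":{"rows":{"type":"array"},"force":{"type":"number"}},"required":["rows"]}

```bash
mkdir -p pics; ls
cat > h.py <<'E'
from station import r
import numpy as np, cv2
def snap(n,f):
    p,d=r.snapshot(n); cv2.imwrite('pics/'+f,p[:,:,::-1]); return p,d
def w(n,xyz,T=None):
    T=np.array(r.camera_info(n)["cam_to_world"]) if T is None else T
    return (T@np.append(xyz,1))[:3]
E
python3 - <<'E'
from h import *
s=r.observe(); print(s['time_s'],s['tcp_pos'],np.round(s['tcp_rot'],3))
for n in("scene","top"):
    p,d=snap(n,n+'1.png'); c=r.camera_info(n); print(n,c['fx'],c['cx'],c['cy'],np.round(c['cam_to_world'],3).tolist())
    for t in("shaker","selector_grip","handle","pour_corner","tray","dish","beaker","reagent","tuberack","jar","forceps"):
        for q in r.pinpoint(t,n)[:2]: print(n,t,round(q['p'],2),np.round(w(n,q['xyz']),3))
print(r.observe()['time_s'])
E
```

```text
pics
0.0 [ 0.25862031 -0.59529412  0.22985735] [[ 0.917  0.399 -0.001]
 [ 0.399 -0.917  0.002]
 [-0.    -0.003 -1.   ]]
scene 555.989960037063 318.7584218191246 239.5561167166994 [[-0.753, 0.488, -0.441, 1.12], [0.658, 0.544, -0.52, 0.711], [-0.014, -0.682, -0.731, 1.034], [0.0, 0.0, 0.0, 1.0]]
scene shaker 0.69 [ 0.576 -0.04   0.001]
scene shaker 0.59 [ 0.666  0.245 -0.   ]
scene selector_grip 0.79 [ 0.496 -0.198  0.104]
scene handle 0.73 [0.578 0.267 0.001]
scene handle 0.69 [0.587 0.045 0.203]
scene pour_corner 0.98 [0.547 0.15  0.093]
scene tray 0.57 [0.59  0.046 0.087]
scene dish 0.77 [ 0.628 -0.234  0.068]
scene beaker 0.97 [ 0.665  0.249 -0.001]
scene beaker 0.63 [0.547 0.15  0.093]
scene reagent 0.56 [ 0.591 -0.328  0.002]
scene tuberack 0.73 [0.643 0.344 0.001]
scene tuberack 0.68 [0.587 0.038 0.089]
scene jar 0.72 [0.578 0.269 0.001]
scene forceps 0.66 [0.642 0.344 0.002]
scene forceps 0.46 [ 0.464 -0.347 -0.002]
top 607.5573850199651 310.53855897598834 245.238492478228 [[0.003, -0.979, 0.205, 0.332], [-1.0, -0.003, 0.001, 0.046], [-0.001, -0.205, -0.979, 1.384], [0.0, 0.0, 0.0, 1.0]]
top shaker 0.57 [ 0.575 -0.04   0.001]
top handle 0.7 [0.582 0.042 0.2  ]
top handle 0.18 [0.666 0.248 0.002]
top pour_corner 0.88 [0.544 0.151 0.091]
top tray 0.74 [0.585 0.049 0.091]
top dish 0.88 [ 0.624 -0.235  0.063]
top beaker 0.92 [0.668 0.247 0.002]
top reagent 0.74 [ 0.587 -0.33   0.006]
top tuberack 0.79 [ 0.64   0.351 -0.002]
top jar 0.79 [ 0.582  0.268 -0.004]
top forceps 0.82 [ 0.454 -0.344  0.001]
top forceps 0.21 [ 0.629 -0.235  0.063]
1.2
```

View pics/top1.png

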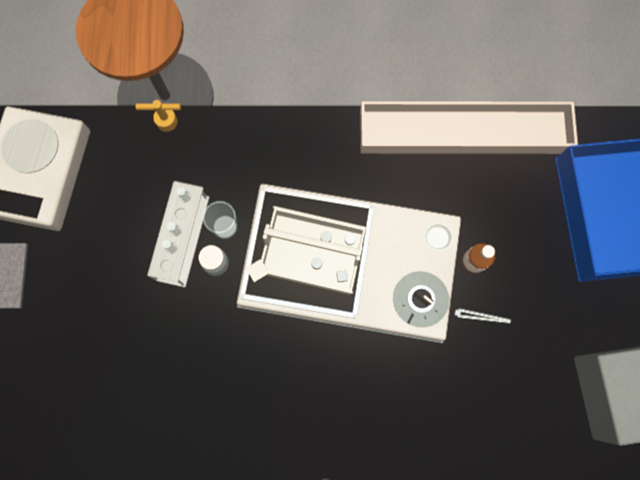

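View pics/scene1.png

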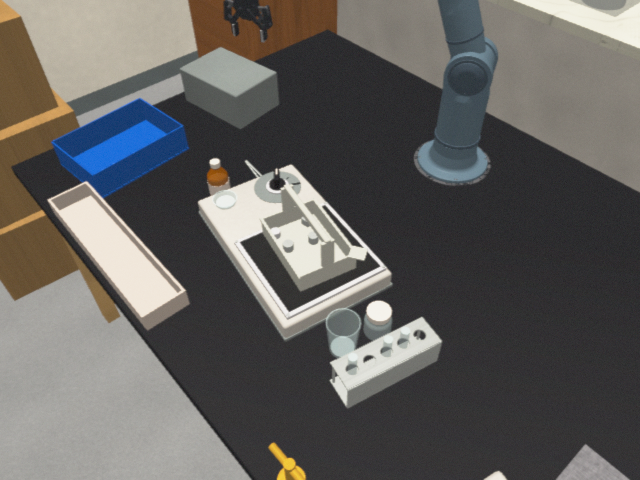

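Run:
```python
import cv2,numpy as np
a=cv2.imread('pics/top1.png')[255:340,375:470]; b=cv2.imread('pics/scene1.png')[150:220,230:325]
c=np.hstack([cv2.resize(a,(399,357),interpolation=2),cv2.resize(b,(399,357),interpolation=2)])
cv2.imwrite('pics/knob.png',c)
```

```text
(no output)
```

View pics/knob.png

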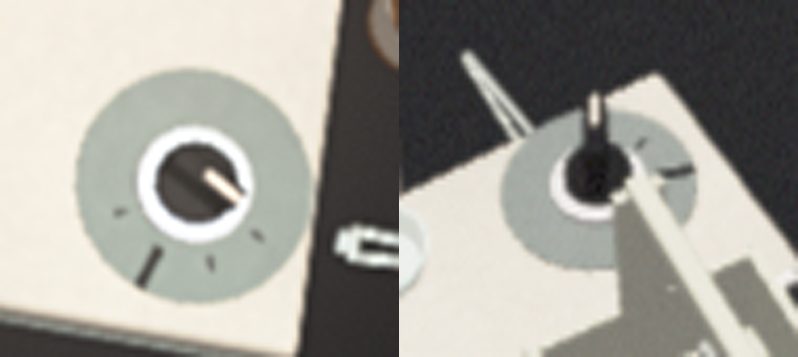

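```bash
cat >> h.py <<'E'
def ray(n,u,v,z):
    c=r.camera_info(n);T=np.array(c["cam_to_world"]); d=T[:3,:3]@[(u-c['cx'])/c['fx'],(v-c['cy'])/c['fy'],1]
    return T[:3,3]+d*(z-T[2,3])/d[2]
E
python3 - <<'E'
from h import *
P=lambda x,y,z:ray("top",375+x/4.2,255+y/4.2,z)
c=P(193,186,.066);print('dial',c,'disc',P(195,182,.079))
for t in[(258,237),(210,263),(148,267),(120,212)]:
    d=P(*t,.066)-c; print(np.degrees(np.arctan2(d[1],d[0])))
a,b=P(205,172,.109),P(243,204,.109);d=b-a;print('ptr',a,b,np.degrees(np.arctan2(d[1],d[0])))
for n in("top","scene"):
  for q in r.pinpoint("selector_grip",n):print(n,q['p'],w(n,q['xyz']))
E
```

```text
dial [ 0.48876054 -0.19256454  0.066     ] disc [ 0.48928139 -0.19130491  0.079     ]
-128.87348479314034
-169.4720913121615
149.57763801229706
109.58182147750848
ptr [ 0.49072673 -0.19103272  0.109     ] [ 0.47469456 -0.20948331  0.109     ] -130.98817427383946
scene 0.79 [ 0.49648531 -0.19833279  0.10396492]
```

Request:
servo_tool(
  rows=[1,0.037,-0.0277,0,0,1,0.037,-0.0277,0,0,1,0.037,-0.0277,0,0,1,0.037,-0.0277,0,0,1,0.037,-0.0277,0,0],
  force=40,
)

```text
time_s: 1.92
tcp_pos: [0.3742, -0.3941, 0.2315]
tcp_rot: [[0.917, 0.398, 0.001], [0.398, -0.917, -0.0], [0.0, 0.001, -1.0]]
force: [0.5, 0.2, -0.2]
finger_gap: 1.0
grasp_force: 0.0
```

Request:
servo_tool(
  rows=[1,0.037,-0.0277,0,0,1,0.037,-0.0277,0,0,1,0.037,-0.0277,0,0,1,0.037,-0.0277,0,0,1,0.037,-0.0277,0,0],
)

```text
time_s: 2.55
tcp_pos: [0.4887, -0.1935, 0.2316]
tcp_rot: [[0.917, 0.398, 0.001], [0.398, -0.917, -0.0], [0.001, 0.001, -1.0]]
force: [0.9, -0.4, -0.1]
finger_gap: 1.003
grasp_force: 0.0
```

Request:
servo_tool(
  rows=[1,0,0,0,-0.15,1,0,0,0,-0.15,1,0,0,0,-0.16,1,0,0,0,0,1,0,0,0,0],
)

```text
time_s: 3.18
tcp_pos: [0.488, -0.1948, 0.2314]
tcp_rot: [[0.647, 0.763, 0.0], [0.763, -0.647, -0.0], [0.0, 0.0, -1.0]]
force: [-0.8, 0.3, -0.1]
finger_gap: 1.004
grasp_force: 0.0
```

Run:
```python
from h import *
s=r.observe();T=np.array(r.camera_info("wrist")["cam_to_world"]); p,d=snap("wrist","w1.png")
print(s['time_s'],s['tcp_pos'],np.round(s['tcp_rot'],3),s['joint_pos']);c=r.camera_info("wrist");print(c['fx'],c['cx'],c['cy'],np.round(T,3).tolist())
for t in("selector_grip","handle","dish","pour_corner"):
  for q in r.pinpoint(t,"wrist"):print(t,q['p'],w("wrist",q['xyz'],T))
```

```text
3.175 [ 0.48795127 -0.19482148  0.23136165] [[ 0.647  0.763  0.   ]
 [ 0.763 -0.647 -0.   ]
 [ 0.     0.    -1.   ]] [ 32.49498517   9.42592271 -16.66365901 107.91566626   3.02096172
  63.07084011 -25.63029184]
371.64829954431775 315.9249994647307 243.20893513107367 [[0.763, -0.616, -0.196, 0.539], [-0.646, -0.727, -0.232, -0.136], [-0.0, 0.304, -0.953, 0.374], [0.0, 0.0, 0.0, 1.0]]
selector_grip 0.82 [ 0.48982045 -0.19335171  0.10544663]
dish 0.59 [ 0.63114528 -0.23428307  0.05990954]
```

View pics/w1.png

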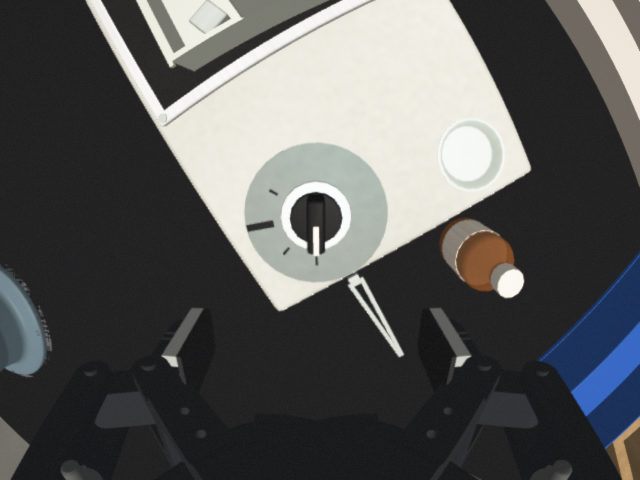

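Request:
servo_tool(
  rows=[1,0.0025,0.0005,0.04,0,1,0,0,0.04,0,1,0,0,0.04,0,1,0,0,0.028,0,1,0,0,0,0],
)

```text
time_s: 4.05
tcp_pos: [0.4876, -0.1923, 0.0809]
tcp_rot: [[0.645, 0.764, -0.006], [0.764, -0.645, 0.002], [-0.002, -0.006, -1.0]]
force: [0.0, 0.2, -0.1]
finger_gap: 1.002
grasp_force: 0.0
```

Request:
servo_tool(
  rows=[-1,0,0,0,0,-1,0,0,0,0,-1,0,0,0,0,-1,0,0,0,0,-1,0,0,0,0],
)

```text
time_s: 4.68
tcp_pos: [0.4897, -0.1927, 0.0842]
tcp_rot: [[0.645, 0.764, -0.001], [0.764, -0.645, 0.0], [-0.0, -0.001, -1.0]]
force: [-2.2, 2.0, 5.9]
finger_gap: 0.154
grasp_force: 41.6
```

Request:
servo_tool(
  rows=[-1,0,0,0,0.14,-1,0,0,0,0.14,-1,0,0,0,0.14,-1,0,0,0,0.14,-1,0,0,0,0.14],
)

```text
time_s: 5.3
tcp_pos: [0.489, -0.1915, 0.0842]
tcp_rot: [[0.986, 0.165, -0.003], [0.165, -0.986, 0.002], [-0.002, -0.002, -1.0]]
force: [-4.5, 3.2, 8.1]
finger_gap: 0.154
grasp_force: 42.0
```

Request:
servo_tool(
  rows=[-1,0,0,0,0.14,-1,0,0,0,0.14,-1,0,0,0,0.14,-1,0,0,0,0.14,-1,0,0,0,0.14],
)

```text
time_s: 5.92
tcp_pos: [0.4892, -0.1902, 0.0842]
tcp_rot: [[0.861, -0.508, -0.003], [-0.508, -0.861, 0.004], [-0.004, -0.002, -1.0]]
force: [-4.0, 5.9, 8.9]
finger_gap: 0.152
grasp_force: 42.0
```

Request:
servo_tool(
  rows=[-1,0,0,0,0,-1,0,0,0,0,-1,0,0,0,0],
)

```text
time_s: 6.3
tcp_pos: [0.4892, -0.1902, 0.0842]
tcp_rot: [[0.864, -0.504, -0.003], [-0.504, -0.864, 0.004], [-0.004, -0.002, -1.0]]
force: [-3.5, 4.5, 8.3]
finger_gap: 0.156
grasp_force: 42.0
```

Request:
servo_tool(
  rows=[1,0,0,0,0,1,0,0,0,0,1,0,0,0,0,1,0,0,-0.03,0,1,0,0,-0.05,0],
)

```text
time_s: 6.92
tcp_pos: [0.488, -0.1928, 0.162]
tcp_rot: [[0.862, -0.506, -0.005], [-0.506, -0.863, 0.002], [-0.005, 0.001, -1.0]]
force: [0.8, -0.6, 0.2]
finger_gap: 0.999
grasp_force: 0.0
```

Request:
servo_tool(
  rows=[1,0,0,-0.06,-0.16,1,0,0,-0.06,-0.16,1,0,0,-0.03,-0.16,1,0,0,0,-0.16,1,0,0,0,-0.16],
)

```text
time_s: 7.55
tcp_pos: [0.4902, -0.1936, 0.314]
tcp_rot: [[0.963, 0.271, 0.001], [0.271, -0.963, -0.001], [0.001, 0.001, -1.0]]
force: [-0.3, -0.3, -0.3]
finger_gap: 0.996
grasp_force: 0.0
```

Request:
servo_tool(
  rows=[1,0,0,0,-0.16,1,0,0,0,-0.16,1,0,0,0,-0.16,1,0,0,0,-0.16,1,0,0,0,-0.16],
)

```text
time_s: 8.18
tcp_pos: [0.4898, -0.1934, 0.313]
tcp_rot: [[0.476, 0.879, -0.0], [0.879, -0.476, -0.0], [-0.0, -0.0, -1.0]]
force: [-0.3, -0.4, -0.1]
finger_gap: 1.004
grasp_force: 0.0
```

Request:
servo_tool(
  rows=[1,0,0,0,-0.16,1,0,0,0,-0.11,1,0.03,-0.025,0,0,1,0.05,-0.03,0,0,1,0,0,0,0],
)

```text
time_s: 8.8
tcp_pos: [0.454, -0.0979, 0.3132]
tcp_rot: [[0.221, 0.975, -0.0], [0.975, -0.221, 0.001], [0.001, -0.001, -1.0]]
force: [1.4, -1.4, -0.2]
finger_gap: 0.999
grasp_force: 0.0
```

Run:
```python
from h import *
s=r.observe();T=np.array(r.camera_info("wrist")["cam_to_world"]); p,d=snap("wrist","w2.png")
print(s['time_s'],s['tcp_pos'],np.round(s['tcp_rot'],3),s['joint_pos'],T[:3,3])
L=("selector_grip","handle","tray","pour_corner","sample1","sample2","sample3","sample4")
for t in L:
  for q in r.pinpoint(t,"wrist")[:2]:print(t,q['p'],w("wrist",q['xyz'],T).round(3))
snap("top","t2.png")
for t in L:
  for q in r.pinpoint(t,"top")[:1]:print(t,q['p'],w("top",q['xyz']).round(3))
a=cv2.imread('pics/t2.png')[170:350,230:470];cv2.imwrite('pics/c2.png',np.hstack([cv2.resize(cv2.imread('pics/w2.png'),(400,300)),cv2.resize(a,(400,300))]))
```

```text
8.8 [ 0.45398638 -0.09788117  0.31320133] [[ 0.221  0.975 -0.   ]
 [ 0.975 -0.221  0.001]
 [ 0.001 -0.001 -1.   ]] [ 18.66229761  -1.8077242  -11.25114025 109.58421005  -0.42864204
  72.21373199  -5.2296722 ] [ 0.47164112 -0.02297146  0.45594246]
selector_grip 0.96 [ 0.492 -0.192  0.104]
handle 0.79 [0.585 0.046 0.2  ]
pour_corner 0.57 [ 0.459 -0.348 -0.005]
sample1 0.88 [0.562 0.038 0.086]
sample1 0.68 [ 0.534 -0.016  0.084]
sample2 0.88 [0.562 0.038 0.086]
sample2 0.68 [ 0.534 -0.016  0.084]
sample3 0.88 [0.562 0.038 0.086]
sample3 0.68 [ 0.534 -0.016  0.084]
sample4 0.88 [0.562 0.038 0.086]
sample4 0.68 [ 0.534 -0.016  0.084]
selector_grip 0.44 [ 0.579  0.265 -0.003]
handle 0.68 [0.585 0.044 0.197]
tray 0.76 [0.581 0.044 0.089]
pour_corner 0.91 [0.549 0.15  0.092]
sample1 0.66 [ 0.53  -0.019  0.091]
sample2 0.66 [ 0.53  -0.019  0.091]
sample3 0.66 [ 0.53  -0.019  0.091]
sample4 0.66 [ 0.53  -0.019  0.091]
```

View pics/c2.png

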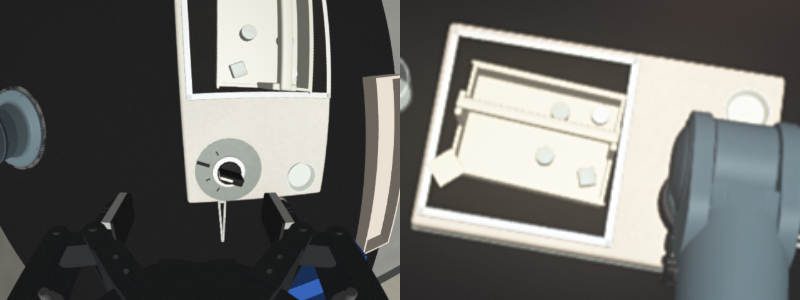

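Run:
```python
import cv2
a=cv2.imread('pics/w2.png')[210:330,300:430];cv2.imwrite('pics/k2.png',cv2.resize(a,(650,600),interpolation=2))
```

```text
(no output)
```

View pics/k2.png

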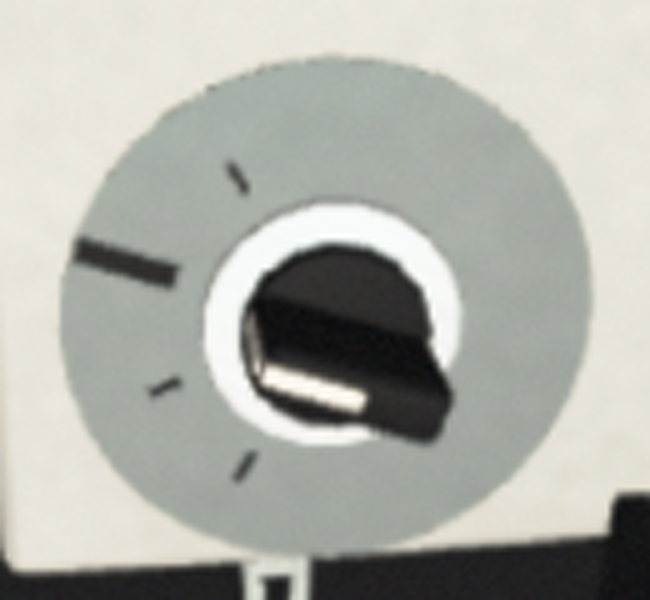

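Run:
```python
from h import *
p,d=r.snapshot("top");c=r.camera_info("top");T=np.array(c["cam_to_world"])
v,u=np.mgrid[:480,:640];P=np.stack([(u-c['cx'])/c['fx']*d,(v-c['cy'])/c['fy']*d,d],-1)@T[:3,:3].T+T[:3,3]
m=(d>0)&(P[...,2]>.19)&(P[...,2]<.215)&(np.hypot(P[...,0]-.585,P[...,1]-.045)<.115)
q=P[m];print(len(q),q.mean(0));o=q.mean(0)[:2];U,S,V=np.linalg.svd(q[:,:2]-o);e=V[0]*np.sign(V[0,1]);print(e,np.degrees(np.arctan2(e[1],e[0])))
t=(q[:,:2]-o)@e;n=(q[:,:2]-o)@[-e[1],e[0]];print(t.min(),t.max(),np.percentile(n,[2,98]),np.median(q[:,2])); mid=o+e*(t.min()+t.max())/2
print('mid',mid)
```

```text
860 [0.58449369 0.0446252  0.20783605]
[0.2267888  0.97394396] 76.89191143481554
-0.09834085492490945 0.09936934799529147 [-0.01146353  0.01147529] 0.20884274597676222
mid [0.58461032 0.04512605]
```

Request:
servo_tool(
  rows=[1,0.031,0.0318,0,0,1,0.031,0.0318,0,0,1,0.0316,0.0318,0,0,1,0,0,0.03,-0.005,1,0,0,0.03,0],
  force=20,
)

```text
time_s: 10.38
tcp_pos: [0.5699, -0.0326, 0.2527]
tcp_rot: [[0.223, 0.975, 0.001], [0.975, -0.223, 0.0], [0.0, 0.001, -1.0]]
force: [-0.7, -0.4, -0.7]
finger_gap: 1.001
grasp_force: 0.0
```

Request:
servo_tool(
  rows=[1,0,0,0.03,0,1,0,0,0.03,0,1,0,0,0.011,0,1,0,0,0,0,1,0,0,0,0],
)

```text
time_s: 11.0
tcp_pos: [0.5703, -0.0333, 0.1838]
tcp_rot: [[0.224, 0.975, 0.003], [0.975, -0.224, -0.0], [0.001, 0.003, -1.0]]
force: [0.5, 0.5, 1.0]
finger_gap: 0.999
grasp_force: 0.0
```

Request:
servo_tool(
  rows=[-1,0,0,0,0,-1,0,0,0,0,-1,0,0,0,0,-1,0,0,0,0,-1,0,0,0,0],
)

```text
time_s: 11.62
tcp_pos: [0.5695, -0.0333, 0.1826]
tcp_rot: [[0.224, 0.975, 0.001], [0.975, -0.224, 0.0], [0.0, 0.001, -1.0]]
force: [-0.6, -0.2, 1.2]
finger_gap: 0.165
grasp_force: 23.4
```

Request:
servo_tool(
  rows=[-1,0.0035,0,-0.006,0,-1,0.0045,0,-0.006,0,-1,0.005,0,-0.006,0,-1,0.005,0,-0.006,0,-1,0.005,0,-0.005,0],
)

```text
time_s: 12.25
tcp_pos: [0.5741, -0.0104, 0.2116]
tcp_rot: [[0.224, 0.975, -0.0], [0.975, -0.224, 0.0], [-0.0, -0.0, -1.0]]
force: [-0.9, 0.2, -5.5]
finger_gap: 0.166
grasp_force: 22.7
```

Run:
```python
from h import *
snap("scene","s3.png");a=cv2.imread('pics/s3.png')[130:340,180:420];cv2.imwrite('pics/c3.png',cv2.resize(a,(686,600)))
s=r.observe();print(s['force'],s['torque'])
p,d=r.snapshot("scene")
for t in("handle","tray","pour_corner"):
  for q in r.pinpoint(t,"scene")[:1]:print(t,q['p'],w("scene",q['xyz']).round(3))
```

```text
[ 0.36374976  1.45407923 -4.37437563] [-0.16018783  0.07773342 -0.0084555 ]
handle 0.6 [0.592 0.068 0.215]
tray 0.62 [0.589 0.045 0.107]
pour_corner 0.63 [0.546 0.152 0.093]
```

View pics/c3.png

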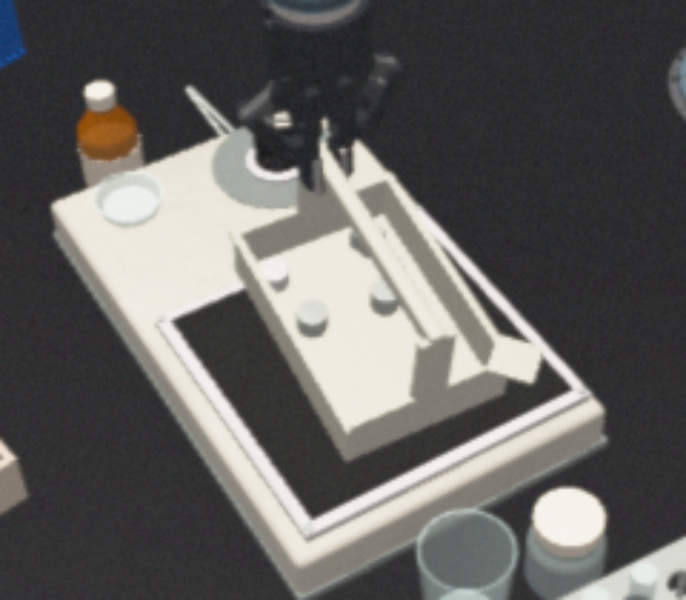

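Request:
servo_tool(
  rows=[-1,0.0065,0,-0.0065,0,-1,0.0065,0,-0.0065,0,-1,0.007,0,-0.006,0,-1,0.0075,0,-0.006,0,-1,0.0075,0,-0.005,0],
)

```text
time_s: 13.12
tcp_pos: [0.5823, 0.0238, 0.2419]
tcp_rot: [[0.224, 0.975, 0.0], [0.975, -0.224, -0.0], [-0.0, 0.0, -1.0]]
force: [-0.6, -0.9, -4.6]
finger_gap: 0.156
grasp_force: 23.2
```

Request:
servo_tool(
  rows=[-1,0.008,0,-0.005,0,-1,0.008,0,-0.005,0,-1,0.008,0,-0.0045,0,-1,0.0085,0,-0.004,0,-1,0.0085,0,-0.0035,0],
)

```text
time_s: 13.75
tcp_pos: [0.5912, 0.0636, 0.2633]
tcp_rot: [[0.224, 0.975, -0.0], [0.975, -0.224, -0.0], [-0.0, -0.0, -1.0]]
force: [-0.2, -1.2, -6.1]
finger_gap: 0.158
grasp_force: 22.8
```

Request:
servo_tool(
  rows=[-1,0.0085,0,-0.0035,0,-1,0.009,0,-0.003,0,-1,0,0,0,0,-1,0,0,0,0],
)

```text
time_s: 14.25
tcp_pos: [0.595, 0.0797, 0.2696]
tcp_rot: [[0.224, 0.975, -0.001], [0.975, -0.224, -0.001], [-0.001, -0.0, -1.0]]
force: [0.6, -1.6, -5.1]
finger_gap: 0.154
grasp_force: 22.8
```

Run:
```python
from h import *
snap("scene","s4.png");a=cv2.imread('pics/s4.png')[130:340,180:420];cv2.imwrite('pics/c4.png',cv2.resize(a,(686,600)))
s=r.observe();print(s['force'],s['torque'])
for t in("handle","tray","pour_corner","sample1"):
  for q in r.pinpoint(t,"scene")[:4]:print(t,q['p'],w("scene",q['xyz']).round(3))
```

```text
[ 0.48760102 -0.39743666 -5.83395797] [-0.22432934  0.07265794 -0.0051266 ]
handle 0.76 [0.611 0.145 0.243]
pour_corner 0.73 [0.55  0.181 0.103]
sample1 0.58 [0.592 0.158 0.108]
sample1 0.44 [0.663 0.125 0.12 ]
sample1 0.4 [0.647 0.148 0.106]
sample1 0.4 [0.553 0.175 0.106]
```

View pics/c4.png

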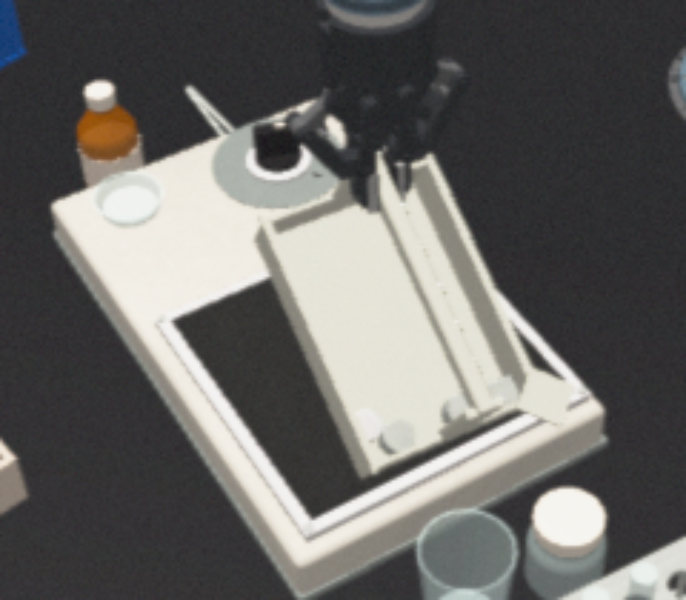

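Request:
servo_tool(
  rows=[-1,0,0,0,0,-1,0,0,0,0,-1,0,0,0,0,-1,0,0,-0.01,0,-1,0,0,-0.02,0],
  force=110,
)

```text
time_s: 15.12
tcp_pos: [0.5944, 0.08, 0.2995]
tcp_rot: [[0.224, 0.975, -0.003], [0.975, -0.224, -0.0], [-0.001, -0.002, -1.0]]
force: [0.3, 0.6, -4.6]
finger_gap: 0.143
grasp_force: 108.6
```

Request:
servo_tool(
  rows=[-1,0,0,-0.03,0,-1,0,0,-0.03,0,-1,0,0,-0.03,0,-1,0,0,-0.02,0,-1,0,0,0,0],
)

```text
time_s: 15.75
tcp_pos: [0.5964, 0.0808, 0.4132]
tcp_rot: [[0.224, 0.975, 0.007], [0.975, -0.224, 0.001], [0.003, 0.006, -1.0]]
force: [-0.4, -0.2, -4.8]
finger_gap: 0.139
grasp_force: 108.7
```

Run:
```python
from h import *
snap("scene","s5.png")
s=r.observe();print(s['force'],s['torque'],s['joint_pos'])
for t in("handle","tray","pour_corner","sample1","sample4"):
  for q in r.pinpoint(t,"scene")[:5]:print(t,q['p'],w("scene",q['xyz']).round(3))
```

```text
[ 0.03139324 -0.18787035 -5.21278578] [-0.2336694   0.03044194 -0.06680603] [  3.80460323  12.12794129 -18.51349027  83.58444727   3.85505047
  84.75544981 -27.59644088]
handle 0.75 [0.609 0.145 0.385]
handle 0.42 [0.6   0.084 0.292]
tray 0.67 [0.601 0.082 0.291]
pour_corner 0.7 [0.553 0.18  0.247]
sample1 0.58 [0.645 0.147 0.251]
sample1 0.43 [0.596 0.161 0.25 ]
sample1 0.41 [0.67  0.144 0.252]
sample1 0.38 [0.563 0.169 0.247]
sample4 0.58 [0.645 0.147 0.251]
sample4 0.43 [0.596 0.161 0.25 ]
sample4 0.41 [0.67  0.144 0.252]
sample4 0.38 [0.563 0.169 0.247]
```

Request:
servo_tool(
  rows=[-1,0,-0.012,0,0,-1,0,-0.025,0,0,-1,0,-0.04,0,0,-1,0,-0.055,0,0,-1,0,0,0,0],
)

```text
time_s: 16.68
tcp_pos: [0.4603, 0.1125, 0.4088]
tcp_rot: [[0.218, 0.976, -0.005], [0.976, -0.218, -0.001], [-0.002, -0.005, -1.0]]
force: [-1.4, 1.0, -5.2]
finger_gap: 0.139
grasp_force: 109.2
```

```bash
cat > chk.py <<'E'
from h import *
import sys
snap("scene",sys.argv[1])
s=r.observe();print(s['time_s'],s['tcp_pos'],s['force'])
c=None
for t in("handle","pour_corner","sample1"):
  for q in r.pinpoint(t,"scene")[:5]:
    x=w("scene",q['xyz'])
    if t=="pour_corner" and c is None:c=x
    print(t,round(q['p'],2),x.round(3),None if c is None else np.linalg.norm(x-c).round(3))
E
python3 chk.py s6.png
```

```text
16.725 [0.46342775 0.11122055 0.40949306] [ 2.16983443 -0.36655626 -5.02093168]
handle 0.81 [0.469 0.177 0.382] None
pour_corner 0.69 [0.415 0.212 0.243] 0.0
sample1 0.66 [0.494 0.179 0.251] 0.086
sample1 0.58 [0.468 0.187 0.248] 0.059
sample1 0.43 [0.445 0.192 0.248] 0.037
```

Request:
servo_tool(
  rows=[-1,0,0.05,0,0,-1,0,0.038,0,0,-1,0,0.025,0,0,-1,0,0.012,0,0,-1,0,0,0,0],
)

```text
time_s: 17.5
tcp_pos: [0.589, 0.081, 0.409]
tcp_rot: [[0.225, 0.974, -0.002], [0.974, -0.225, 0.0], [-0.0, -0.002, -1.0]]
force: [-0.9, -0.3, -5.4]
finger_gap: 0.137
grasp_force: 109.3
```

Request:
servo_tool(
  rows=[-1,0,0,0,0,-1,0,0,0,0,-1,0,0,0,0,-1,0,0,0,0,-1,0,0,0,0],
)

```text
time_s: 18.12
tcp_pos: [0.5882, 0.0817, 0.4099]
tcp_rot: [[0.224, 0.975, 0.0], [0.975, -0.224, -0.0], [-0.0, 0.0, -1.0]]
force: [-0.4, 0.7, -4.9]
finger_gap: 0.144
grasp_force: 109.5
```

```bash
python3 chk.py s7.png; python3 -c "
import cv2;a=cv2.imread('pics/s7.png')[90:340,180:450];cv2.imwrite('pics/c7.png',cv2.resize(a,(648,600)))"
```

```text
18.175 [0.5882297  0.08173276 0.40984944] [ 0.06500591  0.04054578 -4.99162764]
handle 0.59 [0.601 0.147 0.382] None
pour_corner 0.96 [0.547 0.181 0.245] 0.0
pour_corner 0.39 [0.614 0.154 0.248] 0.072
sample1 0.65 [0.615 0.151 0.247] 0.074
sample1 0.46 [0.591 0.165 0.245] 0.046
```

View pics/c7.png

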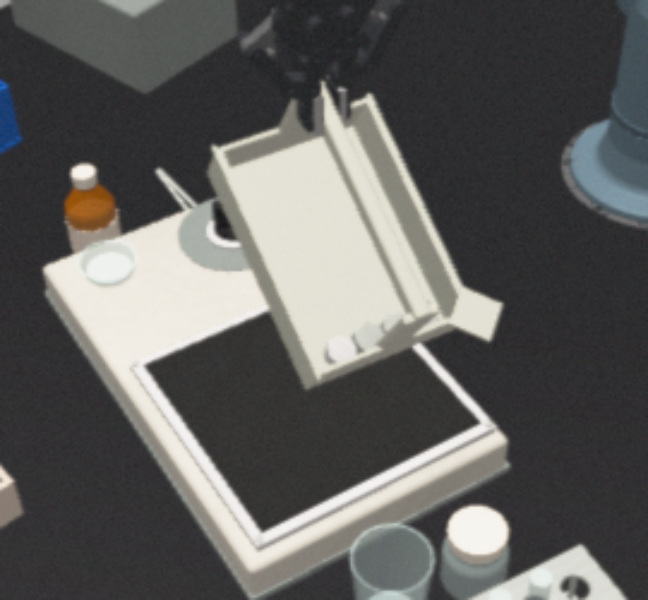

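```bash
python3 -c "
from station import r
print(r.sign_off())"
```

```text
the job is handed in; nothing more can be done
None
```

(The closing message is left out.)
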